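Slide the pipe-rest board home into its notches

TASK

On the glass-blower's bench, gently push the wooden pipe-rest board along its rails towards the closed end of the blue frame, with a fingertip against the board's rear edge, until it drops into the locating notches and sits level and flush between the side strips; stop pushing as soon as you feel it drop, do not ram it, and leave it there. Push on the wooden board only: do not touch the steel fork on it, do not lift or tip the board, and leave the tools standing round the frame where they are.

Things in the scene. Friction and masses are not known exactly. Their poses are not given: they have to be found in the camera images.
- rail_frame: Fixed blue frame with two flat steel rails, 378 x 186 mm. Origin on the bench under the seated board's centre; x along the rails, the way to push; z up. Rails run from x = -235 (open end) to +135 mm (blue end plate, not reached when home), at y = 27 to 85 mm and mirrored; open between. Rail tops 60 mm above the bench. Side strips at y = +-87 to 93 mm, tops 86 mm high, guide the board with 2 mm play a side.
- home (a point): Where the board's origin lies when seated: on the frame's centre line, level with the notch floors, 52 mm above the bench; axes as the frame's. The rails have four notches 28 mm long (x), 8 mm deep: outer two centred at x = +55, y = +-70 mm, inner two at x = -55, y = +-41 mm from here.
- rest_board: Loose plywood board 150 (x, the way to push) x 170 x 18 mm, 0.45 to 0.75 kg with fork, on four feet 20 mm square, 16 mm high. Origin: board's centre, at the feet's undersides; top at z = 34. Starts 85 to 135 mm short of home, feet on the rail tops; slides with a few N of friction; drops 8 mm at home, top flush with the strips. Seated it has 4 mm play along x, then stops hard. Pushed fast it may overrun.
- rear_edge (a point): Middle of the board's rear edge face, the upright face to push on: 75 mm behind the board's origin (its -x side), 25 mm above the feet's undersides, at half the board's 18 mm thickness. Nothing stands behind it between the side strips.
- fork: Steel Y-shaped pipe fork screwed to the top of the board, 34 by 60 mm foot, 54 mm high, 64 mm across its prongs; origin under its foot, 25 mm ahead of the board's centre. Not to be touched.
- wood_block: Bystander: dark wooden shaping block 70 x 50 x 45 mm with a light round handle 75 mm long towards +x, loose on the bench; origin at the centre of the block's underside.
- tin: Bystander: plain steel can, 60 mm diameter, 80 mm high, loose on the bench; origin at the centre of its underside.
- tongs: Bystander: flat steel tongs lying on the bench, 140 mm long along x, 34 mm wide, 8 mm high; origin near the joined end.

How it is judged:
By the outcome, as a careful person would: the job done as asked, in the order asked, and still so for the second after the job is handed in, with the robot touching nothing.
It also fails if it takes over 37 s, if anything falls off the work surface, if the arm or the gripper's body presses on something with over 40 N, if the wrist force passes 120 N, or if a joint passes its speed limit or range.

ROBOT

A 6-joint arm with a two-finger parallel gripper is mounted at the origin on the work surface. World frame = base frame: x ahead of the robot, y to its left, z up, the work surface at z = 0. Lengths are in m, angles in rad, forces in N, time in s.
With the tool pointing down it reaches from about 0.35 to 0.875 m from the base axis. Payload 4.2 kg.
Tool frame: the origin (TCP) lies at the very end of the fingers, on their centre line; the grasp point (between the pads) lies 19 mm behind it (robot.tcp_to_grasp is the distance from the TCP to the grasp point, in m); z points along the fingers, y is the direction in which the jaws open and shut (so a half turn about z gives the same grasp; the last joint's range is limited). The gripper opens to 87 mm and grips with 3 to 60 N. Pads are 19 mm wide; open, the fingers measure 117 mm over their backs; the gripper's body (75 mm by 190 mm) begins 51 mm behind the grasp point.
Start: joints at [1.454, 0.385, 0.008, 0, -1.194, -0.259], TCP at [0.229, 0.581, 0.223] pointing down, gripper open.
Joint ranges: [-3.14, 3.14], [-1.21, 2.06], [-1.07, 1.41], [-3.16, 2.05], [-2.99, -0.16], [-3.1, 3.1]. Speed limits (rad/s): [2.79, 2.79, 3.14, 3.14, 3.14, 3.14].

INTERFACE

Orientations are given as a rotation vector (axis times angle).
In Python, from bench import robot gives the robot as it stands. The module is installed in compiled form; this text tells all that it offers.
- The arm moves only by the tool step_arm, never from a script. Its argument "moves" is a list that holds one entry, the list of rows, each a list of 4 numbers: the shift along the tool's x, y, z in units of 50 mm (1.0 is 50 mm), then the turn about the tool's z in units of 6 degrees (1.0 is 6 degrees). In form: [[[tx, ty, tz, twist], ...]]. A call has 1 to 12 rows; each row is the pose to reach, as a shift and turn from the pose commanded when the call began, along the tool's axes at that moment; what a row does not reach only later rows make up. A row lasts 1/10 s, in which the tool goes at most 50 mm and 8.59 degrees, less where a joint would pass 70% of its speed; a pose out of reach is approached as far as the arm can. A call with a gripper value outside its range is refused whole. "jaw" is the gripper's target within -1 to 1 (shut at 1, half-way at 0, fully open at -1), set as the call begins (left out, the last holds). The fingers move at their own pace and stop on an object; "force" is the grip in N (left out, the last holds). Time passes only in rows, so rows that repeat a pose let the fingers close. It gives the time, the measured TCP pose, the force and the opening at its end, in the units of the state.
- robot.get_state(): the state, without advancing time (a new reading comes with each control period).
- robot.get_image(name): name is "scene" or "top"; returns a dict with "image" (420x560x3 uint8, blue, green, red), "camera_matrix" (3x3 intrinsics, pixels), "k1" (the pictures are not rectified: a ray, as slopes to the right and down, at radius r is drawn at 1 + k1 r^2 times it, then the intrinsics apply), "world_to_cam" (4x4, takes a point from world to camera coordinates). Camera axes: x right, y up, looking along -z (the intrinsics and any distortion apply to the point x, -y, -z); pixel columns grow to the right and rows downward; lengths in m; the calibration is good to about 2 mm. A picture is of the moment at which its call begins. There is no depth.
- robot.job_done(): hands the job in, once; it reports no verdict.
The state is a dict: "time_s": time; "joint_positions": joint angles; "joint_vel": joint speeds; "effort": joint torques, N m; "position": TCP position; "ee_rot": TCP orientation; "wrist_force": force on the tool from outside, world axes, zero at the start; "moment": the same for the moment, N m; "opening": finger opening in m.
Only numpy, scipy, OpenCV 4.12 (cv2) and the standard library are available. Lean on these libraries where they do the work, as an engineer would, in place of code of your own. Each camera call takes 0.05 s, during which the arm holds its last target.

## Working session

There is one attempt and no reset: what is moved stays moved. The work goes in short steps, Python scripts to look and compute and a tool call to move; the robot and the scene stay as the last step left them, time stands still between calls to the robot, and variables do not carry over. Pictures are saved under pics/ and viewed, and the job is handed in when it is done.

Besides the shell and the picture viewer there is one more tool, called after "Call:" as a command line: name --argument value ..., lists and objects as JSON in quotes. step_arm: Moves the arm, as the interface text tells. Its arguments: {"type":"object","properties":{"moves":{"type":"array","items":{"type":"array","items":{"type":"array","items":{"type":"number"}}}},"jaw":{"type":"number"},"force":{"type":"number"}},"required":["moves"]}

```bash
mkdir -p pics; cat > h.py <<'E'
import numpy as np, cv2
from scipy.spatial.transform import Rotation as R
from bench import robot
def grab(name,tag):
    d=robot.get_image(name); cv2.imwrite(f'pics/{tag}.png',d['image']); np.savez(f'pics/{tag}.npz',**{k:np.array(v) for k,v in d.items()}); return d
def load(tag): 
    return dict(np.load(f'pics/{tag}.npz'))
def proj(d,P):
    P=np.atleast_2d(P); c=(d['world_to_cam']@np.c_[P,np.ones(len(P))].T).T
    s=np.c_[c[:,0]/-c[:,2],-c[:,1]/-c[:,2]]; r2=(s**2).sum(1,keepdims=True)
    s=s*(1+float(d['k1'])*r2); K=d['camera_matrix']
    return (K@np.c_[s,np.ones(len(s))].T).T[:,:2]
def ray(d,uv,z):
    K=d['camera_matrix']; uv=np.atleast_2d(np.array(uv,float))
    s=cv2.undistortPoints(uv[:,None],K,np.array([float(d['k1']),0,0,0]))[:,0]
    T=d['world_to_cam']; Rm=T[:3,:3]; o=-Rm.T@T[:3,3]
    v=np.c_[s[:,0],-s[:,1],-np.ones(len(s))]@Rm
    return o+v*((z-o[2])/v[:,2])[:,None]
E
python3 - <<'E'
from h import *
for n in('scene','top'):
    d=grab(n,n+'0'); print(d['camera_matrix'],d['k1'],d['world_to_cam'])
s=robot.get_state(); print(s)
print(R.from_rotvec(s['ee_rot']).as_matrix().round(3))
E
```

```text
[[394.09511074   0.         278.73961717]
 [  0.         394.09511074 209.64692436]
 [  0.           0.           1.        ]] -0.10674236381353658 [[-0.41525423  0.90969981 -0.0031899   0.1987985 ]
 [-0.61639172 -0.27878439  0.73643772  0.33398802]
 [ 0.66904796  0.30777511  0.67649782 -1.17053527]
 [ 0.          0.          0.          1.        ]]
[[490.07204845   0.         280.24753389]
 [  0.         490.07204845 204.61386172]
 [  0.           0.           1.        ]] 0.008099664763668881 [[ 4.28244725e-04 -9.99984698e-01  5.51540272e-03  4.01131568e-02]
 [ 9.87030117e-01  1.30809729e-03  1.60529862e-01 -5.76755288e-01]
 [-1.60534620e-01  5.37512253e-03  9.87015574e-01 -9.96334067e-01]
 [ 0.00000000e+00  0.00000000e+00  0.00000000e+00  1.00000000e+00]]
{'time_s': 0.1, 'joint_positions': array([ 1.45355105e+00,  3.85498986e-01,  6.80581832e-03, -4.18522349e-04,
       -1.19406257e+00, -2.58621284e-01]), 'joint_vel': array([-0.00062814, -0.00303941,  0.00286624,  0.00308575,  0.00192967,
       -0.00077418]), 'effort': array([-2.10794701e-04, -3.91686273e+01,  1.87935859e+01,  4.23186466e+00,
        1.34488038e-02, -8.01781698e-05]), 'position': array([0.22920387, 0.58088065, 0.22157676]), 'ee_rot': array([ 3.08428453e+00, -5.86808232e-01, -3.91914426e-04]), 'wrist_force': array([-0.14368508, -0.21607121, -0.75012818]), 'moment': array([0.0285093 , 0.00665118, 0.00017438]), 'opening': 0.08715645056510778}
[[ 0.93  -0.367 -0.001]
 [-0.367 -0.93  -0.002]
 [ 0.     0.002 -1.   ]]
```

View pics/scene0.png

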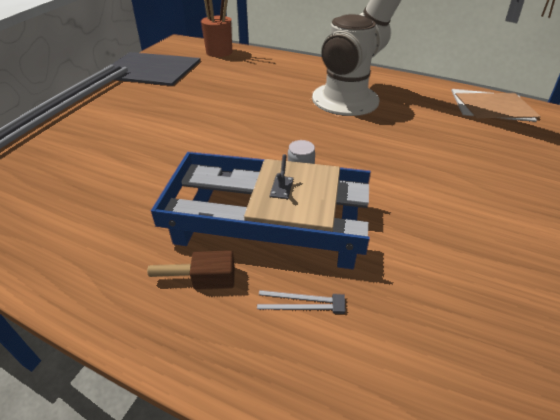

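View pics/top0.png

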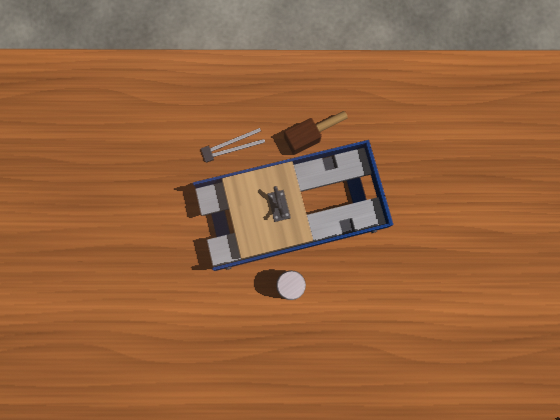

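The scene view shows the frame with its open end at the right. In the top view the open end is at the left, around (200,225), and the closed end plate runs from (368,143) to (390,225). The board's rear edge runs from (222,178) to (242,258). The tin is at (291,285), the block at (302,135) and the tongs at (235,145).

```bash
python3 - <<'E'
from h import *
d=load('top0'); im=d['image']; hsv=cv2.cvtColor(im,cv2.COLOR_BGR2HSV)
blue=cv2.inRange(hsv,(105,120,40),(130,255,255))
n,l,st,c=cv2.connectedComponentsWithStats(blue)
pts=np.argwhere(blue[100:300,150:420]>0)[:,::-1]+[150,100]
bx=cv2.boxPoints(cv2.minAreaRect(pts.astype(np.float32))); print('blue',bx)
P=ray(d,bx,.086); print(P.round(4)); print([np.linalg.norm(P[i]-P[i-1]).round(4) for i in range(4)])
for p in [(265,210),(235,215),(30,300),(250,170),(290,235)]: print(p,im[p[1],p[0]],hsv[p[1],p[0]])
c=cv2.resize(im[120:290,180:410],None,fx=3.4,fy=3.4,interpolation=cv2.INTER_CUBIC); cv2.imwrite('pics/z0.png',c)
E
```

```text
blue [[191.92763 182.36894]
 [371.49243 138.691  ]
 [392.74487 226.06203]
 [213.18005 269.74   ]]
[[ 0.6165  0.2227  0.086 ]
 [ 0.7104 -0.1501  0.086 ]
 [ 0.5264 -0.1879  0.086 ]
 [ 0.4381  0.175   0.086 ]]
[np.float64(0.1846), np.float64(0.3844), np.float64(0.1878), np.float64(0.3735)]
(265, 210) [104 147 183] [ 16 110 183]
(235, 215) [108 151 189] [ 16 109 189]
(30, 300) [ 54 102 168] [ 13 173 168]
(250, 170) [120  70  53] [112 142 120]
(290, 235) [108 153 189] [ 17 109 189]
```

View pics/z0.png

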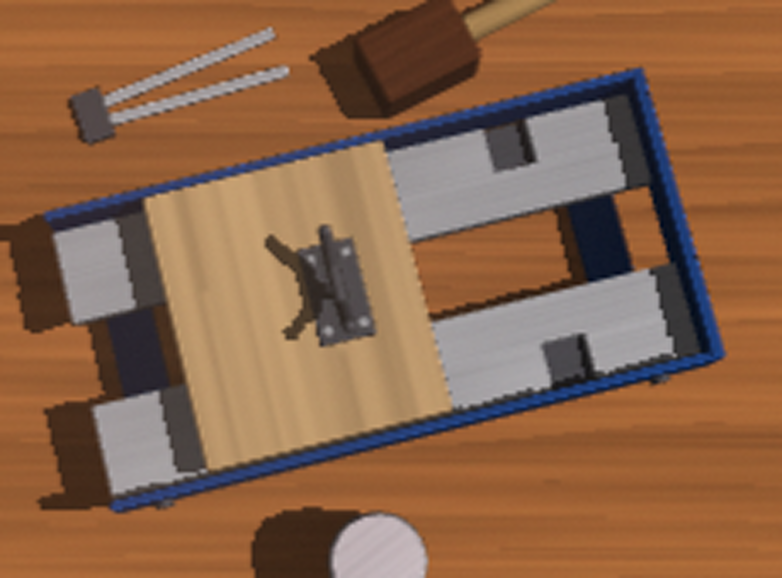

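The crop clearly shows the four board corners, the outer notches ahead, the end plate, and clear space behind the rear edge. The board has about 110 mm to go.

```bash
cat > m.py <<'E'
from h import *
def measure(tag,ztop):
    d=load(tag); im=d['image']; hsv=cv2.cvtColor(im,cv2.COLOR_BGR2HSV)
    m=cv2.inRange(hsv,(10,70,135),(25,140,255)); m[:100]=0;m[300:]=0
    m=cv2.morphologyEx(m,cv2.MORPH_OPEN,np.ones((3,3)))
    cs,_=cv2.findContours(m,cv2.RETR_EXTERNAL,cv2.CHAIN_APPROX_NONE); c=max(cs,key=cv2.contourArea)
    b=cv2.boxPoints(cv2.minAreaRect(cv2.convexHull(c)))
    P=ray(d,b,ztop); return b,P,cv2.contourArea(c)
if __name__=='__main__':
    b,P,a=measure('top0',.094); print(b,a); print(P.round(4)); print([np.linalg.norm(P[i]-P[i-1]).round(4) for i in range(4)]); print('centre',P.mean(0))
    d=load('top0'); im=d['image']
    # frame: strip outer edges, end plate via quad fit of blue hull
    hsv=cv2.cvtColor(im,cv2.COLOR_BGR2HSV); blue=cv2.inRange(hsv,(105,120,40),(130,255,255)); blue[:100]=0;blue[300:]=0
    h=cv2.convexHull(np.argwhere(blue>0)[:,::-1].astype(np.int32)); q=cv2.approxPolyN(h,4)[0] if hasattr(cv2,'approxPolyN') else None
    print('quad',q); Q=ray(d,q,.086); print(Q.round(4)); print([np.linalg.norm(Q[i]-Q[i-1]).round(4) for i in range(4)])
    ang=[np.degrees(np.arctan2(*(Q[i]-Q[i-1])[[1,0]])) for i in range(4)]; print(ang)
    print([np.degrees(np.arctan2(*(P[i]-P[i-1])[[1,0]])) for i in range(4)])
E
python3 m.py
```

```text
[[221.05884 178.23529]
 [292.82355 160.29413]
 [312.7647  240.05884]
 [241.      258.     ]] 5862.5
[[ 0.6235  0.162   0.094 ]
 [ 0.6615  0.015   0.094 ]
 [ 0.497  -0.0244  0.094 ]
 [ 0.4611  0.1191  0.094 ]]
[np.float64(0.168), np.float64(0.1518), np.float64(0.1692), np.float64(0.1479)]
centre [0.5607847  0.06791335 0.094     ]
quad [[213 270]
 [194 182]
 [368 140]
 [393 225]]
[[ 0.4376  0.1753  0.086 ]
 [ 0.6172  0.2184  0.086 ]
 [ 0.7075 -0.1427  0.086 ]
 [ 0.5286 -0.1885  0.086 ]]
[np.float64(0.3751), np.float64(0.1848), np.float64(0.3723), np.float64(0.1847)]
[np.float64(104.04182315779734), np.float64(13.499311758917136), np.float64(-75.96648036131909), np.float64(-165.63390769444584)]
[np.float64(14.807623820427732), np.float64(-75.49734577400046), np.float64(-166.52705551695777), np.float64(104.06235592530393)]
```

Call:
step_arm --moves '[[[0.26, 0.15, 0, 0.3], [0.85, 0.52, 0, 0.9], [1.7, 1.03, 0, 1.8], [2.56, 1.55, 0, 2.7], [3.41, 2.06, 0, 3.6], [4.26, 2.58, 0, 4.5], [5.12, 3.1, 0, 5.4], [5.97, 3.61, 0, 6.3], [6.82, 4.13, 0, 7.2], [7.68, 4.64, 0, 8.1], [8.27, 5.0, 0, 8.8], [8.53, 5.16, 0, 9.07]]]' --jaw 1 --force 10

```text
time_s: 1.3
position: [0.5323, 0.1814, 0.2222]
ee_rot: [2.469, -1.941, -0.0]
wrist_force: [0.1, 0.2, -0.7]
opening: 0.0026
```

Call:
step_arm --moves '[[[0, 0, 0.2, 0], [0, 0, 0.6, 0], [0, 0, 1.1, 0], [0, 0, 1.6, 0], [0, 0, 1.9, 0], [0, 0, 2.0, 0], [0, 0, 2.0, 0]]]'

```text
time_s: 2.0
position: [0.5304, 0.1853, 0.1217]
ee_rot: [2.476, -1.93, -0.001]
wrist_force: [0.1, 0.3, 0.8]
opening: 0.0004
```

```bash
python3 - <<'E'
from h import *
s=robot.get_state(); print(s['position'],s['wrist_force'],s['opening']); print(R.from_rotvec(s['ee_rot']).as_matrix().round(4))
d=grab('scene','scene1'); e=grab('top','top1')
a=cv2.resize(d['image'][100:310,130:410],None,fx=2.8,fy=2.8); cv2.imwrite('pics/s1z.png',a)
E
```

```text
[0.5304335  0.18528857 0.12171387] [0.06804007 0.29631726 0.83381887] 0.0003860616024860269
[[ 2.441e-01 -9.697e-01 -1.700e-03]
 [-9.697e-01 -2.441e-01 -1.100e-03]
 [ 6.000e-04  1.900e-03 -1.000e+00]]
```

View pics/s1z.png

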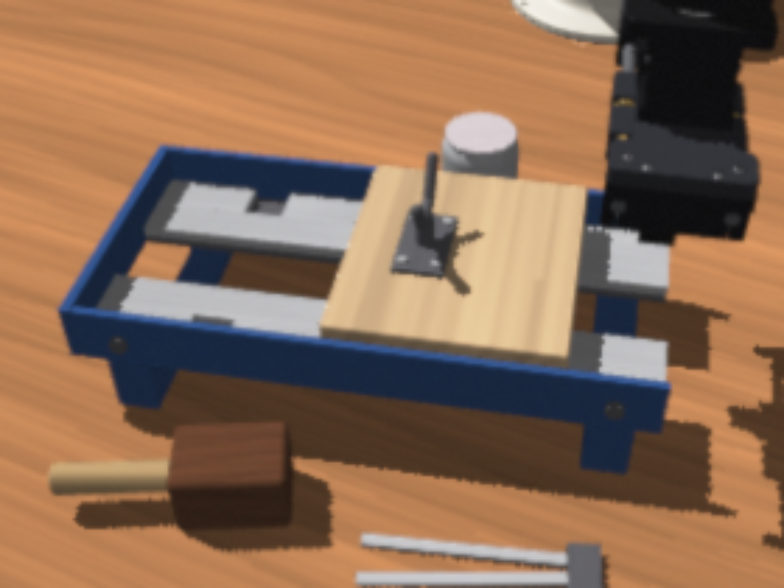

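View pics/top1.png

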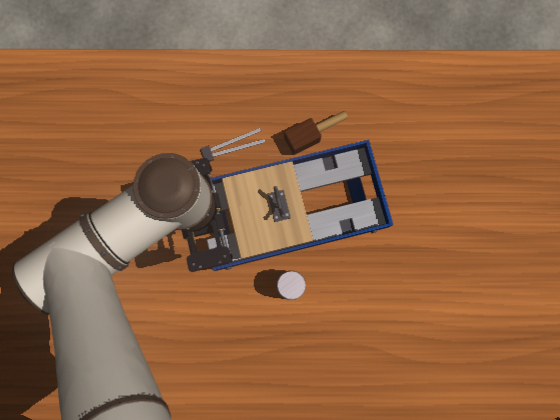

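The scene crop shows the closed gripper behind the board with its fingertip stub near crop (655,235). The top view shows the gripper behind the rear edge, and the bystanders have not moved. I'll check the tip position and the heading before lowering.

```bash
python3 - <<'E'
from h import *
d=load('scene1'); t=np.array([0.5304,0.1853,0.1217]); p=proj(d,[t,t-[0,0,.05]]); print(p,(p-[130,100])*2.8)
u=np.array([.2436,-.97]); rm=np.array([.5423,.1406]); print('gap',(rm-t[:2])@u-.0095,'lat',(rm-t[:2])@[.97,.2436])
# cross check board corners in scene at z=.094
P=np.array([[.6235,.162,.094],[.6615,.015,.094],[.497,-.0244,.094],[.4611,.1191,.094]]); print((proj(d,P)-[130,100])*2.8)
E
```

```text
[[363.76912482 183.5576752 ]
 [359.88173918 205.11840167]] [[654.55354949 233.96149056]
 [643.66886969 294.33152467]]
gap 0.03675783999999999 lat 0.0006540800000000223
[[566.095742   352.21274722]
 [311.96130933 321.56788866]
 [374.10938927 161.01203259]
 [582.95117829 183.21311123]]
```

Call:
step_arm --moves '[[[0, 0, 0.2, 0], [0, 0, 0.5, 0], [0, 0, 0.8, 0], [0, 0, 0.96, 0], [0, 0, 1.0, 0], [0, 0, 1.0, 0], [0.1, 0, 1.0, 0], [0.22, 0, 1.0, 0], [0.35, 0, 1.0, 0], [0.45, 0, 1.0, 0], [0.5, 0, 1.0, 0], [0.5, 0, 1.0, 0]]]'

```text
time_s: 3.3
position: [0.5376, 0.1601, 0.0726]
ee_rot: [-2.476, 1.934, -0.0]
wrist_force: [0.7, 0.6, 0.3]
opening: 0.0004
```

Call:
step_arm --moves '[[[0.03, 0, 0, 0], [0.07, 0, 0, 0], [0.11, 0, 0, 0], [0.15, 0, 0, 0], [0.19, 0, 0, 0], [0.23, 0, 0, 0], [0.27, 0, 0, 0], [0.3, 0, 0, 0]]]'

```text
time_s: 4.1
position: [0.5412, 0.1463, 0.0725]
ee_rot: [-2.476, 1.932, 0.0]
wrist_force: [-1.4, 4.0, -0.1]
opening: 0.0004
```

Call:
step_arm --moves '[[[0.04, 0, 0, 0], [0.1, 0, 0, 0], [0.16, 0, 0, 0], [0.22, 0, 0, 0], [0.28, 0, 0, 0], [0.34, 0, 0, 0], [0.4, 0, 0, 0], [0.46, 0, 0, 0], [0.52, 0, 0, 0], [0.58, 0, 0, 0], [0.64, 0, 0, 0], [0.7, 0, 0, 0]]]'

```text
time_s: 5.3
position: [0.5496, 0.1118, 0.0725]
ee_rot: [2.476, -1.933, -0.0]
wrist_force: [-0.9, 4.3, 0.3]
opening: 0.0008
```

Call:
step_arm --moves '[[[0.06, 0, 0, 0], [0.12, 0, 0, 0], [0.18, 0, 0, 0], [0.24, 0, 0, 0], [0.3, 0, 0, 0], [0.36, 0, 0, 0], [0.42, 0, 0, 0], [0.48, 0, 0, 0], [0.53, 0, 0, 0], [0.57, 0, 0, 0], [0.6, 0, 0, 0], [0.6, 0, 0, 0]]]'

```text
time_s: 6.5
position: [0.5569, 0.0826, 0.0725]
ee_rot: [2.476, -1.933, 0.0]
wrist_force: [-0.9, 2.7, -0.2]
opening: 0.0007
```

```bash
python3 - <<'E'
from h import *
s=robot.get_state(); print(s['position'],s['wrist_force'])
grab('top','top2'); 
import m; b,P,a=m.measure('top2',.094); print(b,P.round(4),a)
u=np.array([.2436,-.97]); h=np.array([.584,-.029]); print('to go by TCP', (h-75e-3*u-9.5e-3*u-s['position'][:2])@u)
print('front edge to go',[(h+.075*u-p[:2])@u for p in P])
e=load('top2');cv2.imwrite('pics/z2.png',cv2.resize(e['image'][120:290,180:410],None,fx=3.4,fy=3.4,interpolation=cv2.INTER_CUBIC))
E
```

```text
[0.55691414 0.08262526 0.07252483] [-0.85550584  2.7474738  -0.24440753]
[[267.4706  166.88235]
 [327.7059  151.82355]
 [347.58823 231.35297]
 [287.35294 246.41177]] [[ 0.6475  0.0672  0.094 ]
 [ 0.6797 -0.0572  0.094 ]
 [ 0.5146 -0.0947  0.094 ]
 [ 0.4842  0.0266  0.094 ]] 4420.0
to go by TCP 0.03035425683277775
front edge to go [np.float64(0.15282749314395133), np.float64(0.024404529489532693), np.float64(0.028180525573507028), np.float64(0.15326732384814637)]
```

View pics/z2.png

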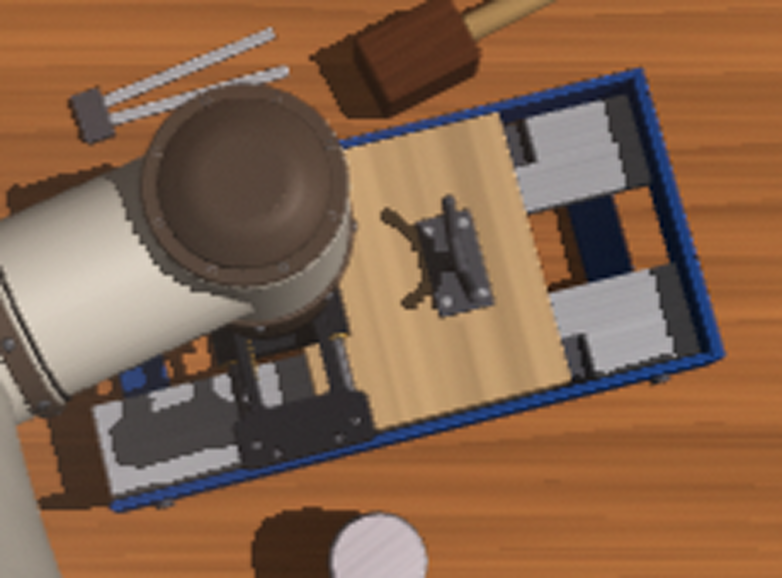

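The board's front edge has about 26 mm to go and is square in the frame. The outer notches are still partly visible at crop (520,143) and (577,355). I'll slow down from here.

Call:
step_arm --moves '[[[0.03, 0, 0, 0], [0.06, 0, 0, 0], [0.09, 0, 0, 0], [0.12, 0, 0, 0], [0.15, 0, 0, 0], [0.18, 0, 0, 0], [0.21, 0, 0, 0], [0.24, 0, 0, 0], [0.26, 0, 0, 0], [0.28, 0, 0, 0], [0.3, 0, 0, 0]]]'

```text
time_s: 7.65
position: [0.5605, 0.0684, 0.0725]
ee_rot: [2.476, -1.933, -0.0]
wrist_force: [-1.9, 4.2, -0.4]
opening: 0.0006
```

Call:
step_arm --moves '[[[0.02, 0, 0, 0], [0.04, 0, 0, 0], [0.06, 0, 0, 0]]]'

```text
time_s: 7.95
position: [0.5612, 0.0655, 0.0725]
ee_rot: [2.476, -1.933, -0.0]
wrist_force: [-0.9, 5.0, -0.9]
opening: 0.0008
```

Call:
step_arm --moves '[[[0.02, 0, 0, 0], [0.04, 0, 0, 0]]]'

```text
time_s: 8.15
position: [0.5617, 0.0635, 0.0725]
ee_rot: [2.476, -1.933, -0.0]
wrist_force: [-1.8, 4.4, -1.2]
opening: 0.0006
```

Call:
step_arm --moves '[[[0.02, 0, 0, 0], [0.04, 0, 0, 0]]]'

```text
time_s: 8.35
position: [0.5622, 0.0616, 0.0725]
ee_rot: [2.476, -1.933, -0.0]
wrist_force: [-0.9, 3.8, -1.5]
opening: 0.0003
```

Call:
step_arm --moves '[[[0.015, 0, 0, 0], [0.03, 0, 0, 0]]]'

```text
time_s: 8.55
position: [0.5627, 0.0598, 0.0726]
ee_rot: [2.476, -1.933, 0.0]
wrist_force: [-1.1, 4.4, 1.0]
opening: 0.0007
```

```bash
python3 - <<'E'
from h import *
s=robot.get_state(); print(s['position'],s['wrist_force'])
d=grab('scene','scene3'); cv2.imwrite('pics/s3z.png',cv2.resize(d['image'][140:270,150:380],None,fx=3.4,fy=3.4,interpolation=cv2.INTER_CUBIC))
E
```

```text
[0.56265697 0.05975869 0.07262721] [-1.05468612  4.37836303  0.95063728]
```

View pics/s3z.png

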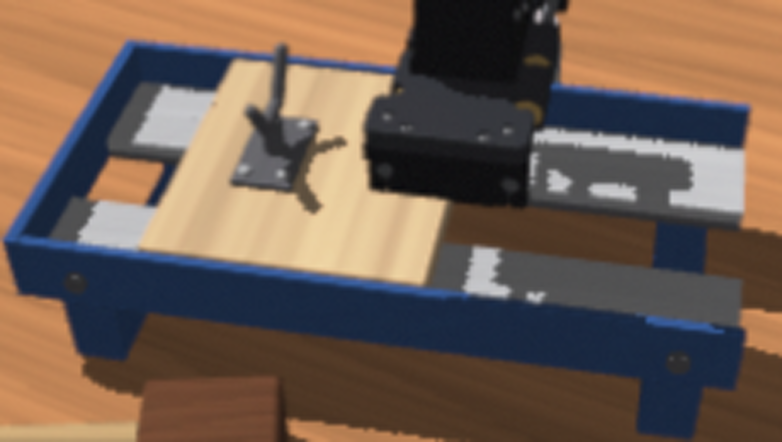

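In this crop the board's near side meets the strip top around (280,265), but I can't tell from it whether the board is up or down. I'll measure the board's height from two views.

```bash
python3 - <<'E'
from h import *
import m
grab('top','top3')
d=load('top3'); 
for zt in(.094,.086):
    b,P,a=m.measure('top3',zt); u=np.array([.2436,-.97]);n=np.array([.97,.2436]); h=np.array([.584,-.029])
    print(zt,[( ((p[:2]-h)@u).round(4),((p[:2]-h)@n).round(4)) for p in P])
    print((proj(load('scene3'),P)-[150,140])*3.4)
    # predicted corners in frame
    for x,y in [(75,85),(-75,85),(75,-85)]:
        q=np.r_[h+u*x/1e3+n*y/1e3,zt]; print(x,y,(proj(load('scene3'),q)-[150,140])*3.4,(proj(d,q)-[180,120])*3.4)
cv2.imwrite('pics/z3.png',cv2.resize(d['image'][120:290,180:410],None,fx=3.4,fy=3.4,interpolation=cv2.INTER_CUBIC))
cv2.imwrite('pics/s3zz.png',cv2.resize(load('scene3')['image'][195:235,170:300],None,fx=6,fy=6,interpolation=cv2.INTER_NEAREST))
cv2.imwrite('pics/s1zz.png',cv2.resize(load('scene1')['image'][195:235,230:360],None,fx=6,fy=6,interpolation=cv2.INTER_NEAREST))
E
```

```text
0.094 [(np.float64(-0.0532), np.float64(0.0829)), (np.float64(0.0718), np.float64(0.0845)), (np.float64(0.0685), np.float64(-0.0833)), (np.float64(-0.0533), np.float64(-0.084))]
[[370.30825502 257.67802086]
 [128.59043544 229.48914248]
 [231.85446355  43.82835327]
 [432.90720921  63.65279597]]
75 85 [[122.30252953 229.38424846]] [[541.32513141 100.18890447]]
-75 85 [[413.05839956 266.09730933]] [[301.88933589 158.33270493]]
75 -85 [[222.30733928  41.16302122]] [[616.41903812 369.94720988]]
0.086 [(np.float64(-0.0527), np.float64(0.0848)), (np.float64(0.0733), np.float64(0.0864)), (np.float64(0.07), np.float64(-0.0827)), (np.float64(-0.0528), np.float64(-0.0834))]
[[369.07181099 271.91210058]
 [126.95463158 243.26295485]
 [230.56691882  55.17960939]
 [431.96023238  75.31000142]]
75 85 [[124.8346645  240.99705648]] [[539.70276888 103.73351715]]
-75 85 [[413.31400635 277.83525778]] [[302.11998077 161.44716437]]
75 -85 [[223.74003132  52.2184168 ]] [[614.1586796  371.44445634]]
```

View pics/z3.png

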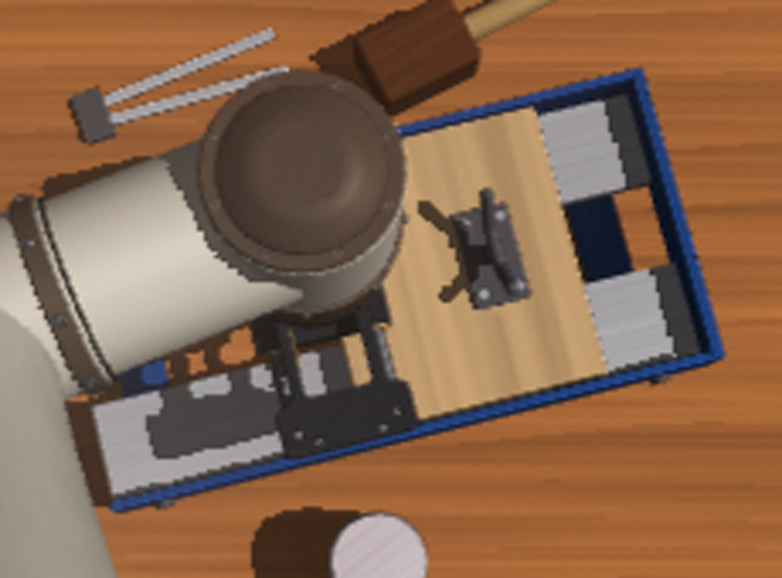

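View pics/s3zz.png

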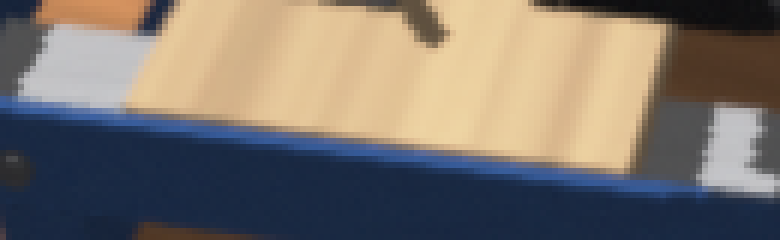

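View pics/s1zz.png

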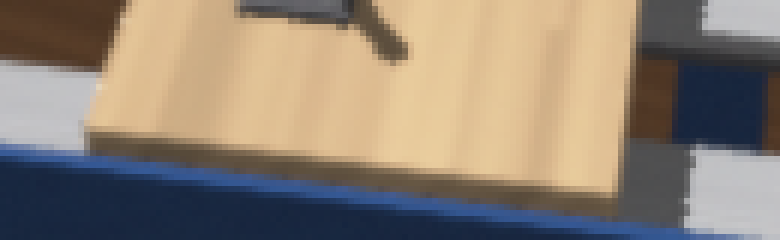

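It has dropped. The board's dark side face, which stood above the strip in the first picture, is gone, and its top now meets the strip's blue top along the whole near side. I'll stop pushing, back off along −x, and then lift clear.

Call:
step_arm --moves '[[[-0.03, 0, 0, 0], [-0.1, 0, 0, 0], [-0.2, 0, 0, 0], [-0.35, 0, 0, 0], [-0.5, 0, 0, 0], [-0.7, 0, 0, 0], [-0.9, 0, 0, 0], [-1.1, 0, 0, 0], [-1.2, 0, 0, 0], [-1.2, 0, 0, 0]]]'

```text
time_s: 9.65
position: [0.5479, 0.1193, 0.0726]
ee_rot: [-2.478, 1.931, -0.0]
wrist_force: [-0.5, 0.5, 0.2]
opening: 0.001
```

Call:
step_arm --moves '[[[0, 0, -0.2, 0], [0, 0, -0.6, 0], [0, 0, -1.2, 0], [0, 0, -1.8, 0], [0, 0, -2.4, 0], [-0.5, 0, -3.0, 0], [-1.2, 0, -3.0, 0], [-2.0, 0, -3.0, 0], [-2.8, 0, -3.0, 0], [-3.4, 0, -3.0, 0], [-3.6, 0, -3.0, 0], [-3.6, 0, -3.0, 0]]]'

```text
time_s: 10.85
position: [0.5042, 0.2937, 0.2229]
ee_rot: [-2.478, 1.931, -0.0]
wrist_force: [0.6, -0.9, 0.6]
opening: 0.0002
```

```bash
python3 - <<'E'
from h import *
import m
s=robot.get_state(); print(s['time_s'],s['position'],s['wrist_force'])
d=grab('scene','scene4'); t=grab('top','top4')
b,P,a=m.measure('top4',.086); u=np.array([.2436,-.97]);n=np.array([.97,.2436]); h=np.array([.584,-.029])
print([( ((p[:2]-h)@u).round(4),((p[:2]-h)@n).round(4)) for p in P],a,[np.linalg.norm(P[i]-P[i-1]).round(4) for i in range(4)])
cv2.imwrite('pics/s4.png',cv2.resize(d['image'][140:330,140:380],None,fx=3.1,fy=3.1,interpolation=cv2.INTER_CUBIC))
cv2.imwrite('pics/t4.png',cv2.resize(t['image'][100:310,180:410],None,fx=2.8,fy=2.8,interpolation=cv2.INTER_CUBIC))
E
```

```text
10.85 [0.50417008 0.29366259 0.22291924] [ 0.58484308 -0.88795873  0.57645953]
[(np.float64(-0.0782), np.float64(0.0854)), (np.float64(0.0736), np.float64(0.0871)), (np.float64(0.07), np.float64(-0.0829)), (np.float64(-0.0779), np.float64(-0.0834))] 5703.0 [np.float64(0.1688), np.float64(0.1518), np.float64(0.17), np.float64(0.1479)]
```

View pics/s4.png

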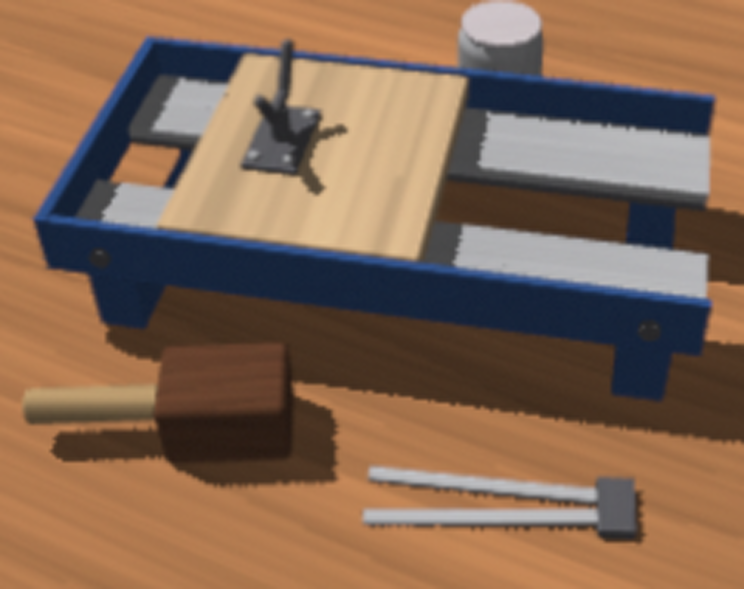

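View pics/t4.png

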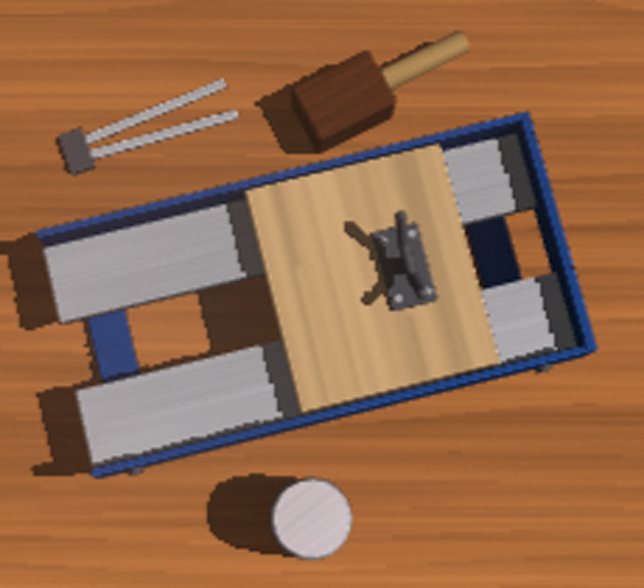

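With the arm clear, both views show the board level and flush with both side strips. It measures about 3 mm short of home, within the ±4 mm notch play. The tin, block and tongs have not moved.

```bash
python3 -c "
from bench import robot
print(robot.job_done())"
```

```text
the job is handed in; nothing more can be done
None
```

The board is seated in its notches, and the job was handed in at about 11 s. I pushed the middle of its rear edge with the closed fingertips at 10–30 mm/s. Contact force was about 3–5 N at the readings taken. I stopped in 1.5–2 mm steps around the drop, backed straight off and lifted clear.

**Seating:** The side face that stood above the strips at the start is gone. The board looks flush along both strips in the scene view. I did not measure its height numerically.

**Position:** The top view puts the board about 3 mm short of nominal home. That is within the notch play (28 mm notch, 20 mm foot) and close to the 2 mm calibration error plus mask error.

**Surroundings:** The fork was not touched. By eye, the tin, block and tongs are where they started.

**Disagreements:**
- Just before the drop, the distance left came out about 4 mm different by fingertip position than by the board's front edge.
- The drop showed in the force only as a small change in the vertical reading (-1.5 to +1.0 N), so I confirmed it from the pictures.

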